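# Free the ratchet pawl and lower the tube press

## Task

The ratchet press on the lab bench is parked above a rack of red-capped sample tubes. With the fingertips, press the yellow pawl tab fully down so that the ratchet is free, then push the red paddle of the press arm all the way down, so that the arm lies level and its pad rests on the caps. Only press and push: do not lift or shift the tube rack or anything else on the bench, leave the pawl free and the arm down, and finish with the robot touching nothing.

Things in the scene. Friction and masses are not known exactly. Their poses are not given: they have to be found in the camera images.
- press: The press: aluminium base plate 110 mm (its x) by 320 mm (its y) by 10 mm, fixed to the bench, its yaw varies. Origin on the bench, 5 mm to the +y side of the plate's centre; z up. Blue cheeks 145 mm high carry the arm's hinge; the arm runs from there to +y, over the tube rack; the pawl and its yellow tab stand on the -y side. Both the arm and the pawl move in the upright plane x = 0 of this frame.
- press_hinge (a point): Point on the arm's hinge axis (which is level, along the press's x), 125 mm above the bench, at y = -30 mm in the press's frame.
- press_arm (a joint): Angle of the press arm (rad): 0 = fully raised, 0.62 rad above level; grows as it goes down; 0.62 = its stop, arm level, with the grey pad under it on the caps. It starts between 0 and 0.15. With the pawl engaged the teeth of its ratchet wheel stop it at about 0.20; with the pawl free it goes down under about 3 to 6 N at the paddle, and the stiff hinge keeps it wherever it is left.
- paddle (a point): Middle of the upper face of the red push paddle at the arm's outer end: 38 mm (press's x) by 50 mm (along the arm), 14 mm thick. It lies 225 mm along the arm from the hinge axis and 10 mm above the arm's centre line: 177 to 196 mm (press's y) and 139 to 112 mm (up) from the hinge at the start, and with the arm down 225 mm from it along the press's +y and 135 mm above the bench. Its z axis is vertical at joint value 0 and turns with the arm.
- pawl (a joint): Angle of the yellow pawl (rad): 0 = hooked into the ratchet wheel, grows as its tab is pressed down; past about 0.15 the hook is clear of the teeth; 0.35 = its stop, tab fully down. Pressing takes about 5 to 6 N at the middle of the tab; there is no return spring and it stays where it is left.
- tab (a point): Middle of the upper face of the yellow pawl tab, 34 mm (press's x) by 50 mm (press's y) by 6 mm. Unpressed it is level, 121 mm above the bench, at y = -134 mm in the press's frame. The pawl turns about a level axis along the press's x, at y = -84 mm and 75 mm above the bench, so that fully down the middle of the tab has sunk about 20 mm, moved about 13 mm further to -y, and tilts outward by 0.35 rad.
- tube_rack: Loose steel-coloured rack with 2 x 4 red-capped tubes, 52 mm (x) by 110 mm (y), 85 mm high to the cap tops, standing on the press's base plate under the arm, so caps at 95 mm above the bench. Origin at the centre of its underside. Not to be shifted or lifted.
- blue_rack: Loose bystander: blue rack with 2 x 2 blue-capped tubes, 52 x 62 mm, 85 mm high, beside the press. Origin under its centre.
- reagent_bottle: Loose bystander: white bottle with blue cap, 52 mm across, 115 mm high, beside the press. Origin under its centre.
- specimen_jar: Loose bystander: clear jar with yellow lid, 56 mm across, 65 mm high, beside the press. Origin under its centre.
- tip_box: Loose bystander: pipette tip box, grey with green lid, 82 x 117 mm, 58 mm high, to the robot's right. Origin under its centre.
- wash_cup: Loose bystander: white lidded cup, 74 mm across, 90 mm high, to the robot's left. Origin under its centre.

How it is judged:
On the way, in this order (a step that is already met when the one before it is completed fails the run):
1. the pawl is pressed free while the arm is still parked up (value of joint pawl above 0.25 rad and value of joint press_arm below 0.3 rad), for 0.1 s.
2. the arm is pushed down past the teeth to its level position (value of joint press_arm above 0.585 rad and value of joint pawl above 0.22 rad), for 0.2 s.
At the end, for the whole second after the job is handed in: The press arm is down within 0.035 rad (2 degrees) of level and at rest, the pawl is still pressed free (over 0.22 of 0.35 rad), and the tube rack stands upright under the pad within 15 mm of where it was (all of step 2 and velocity of joint press_arm between -0.05 and 0.05 rad/s and distance of tube_rack from where it was at the start of the episode below 0.015 m and angle between tube_rack's own z axis and vertical below 0.08 rad); the robot touches nothing.
It fails at once if the tube rack is lifted, shifted by more than 15 mm or tipped (distance of tube_rack from where it was at the start of the episode above 0.015 m or angle between tube_rack's own z axis and vertical above 0.15 rad).
It fails at once if a bystander is lifted, shifted by more than 30 mm or knocked over (distance of any of blue_rack, reagent_bottle, specimen_jar, tip_box, wash_cup from where it was at the start of the episode above 0.03 m or angle between any of blue_rack, reagent_bottle, specimen_jar, tip_box, wash_cup's own z axis and vertical above 0.4 rad).
It fails at once if the arm is forced down past the teeth with the pawl still engaged (value of joint press_arm above 0.32 rad and value of joint pawl below 0.1 rad).
It also fails if it takes over 45 s, if anything falls off the work surface, if the arm or the gripper's body presses on something with over 40 N, if the wrist force passes 120 N, or if a joint passes its speed limit or range.

## Robot

A 7-joint arm with a two-finger parallel gripper is mounted at the origin on the work surface. World frame = base frame: x ahead of the robot, y to its left, z up, the work surface at z = 0. Lengths are in m, angles in rad, forces in N, time in s.
With the tool pointing down it reaches from about 0.4 to 0.85 m from the base axis. Payload 10.4 kg.
Tool frame: the origin (TCP) lies midway between the tips of the shut fingers; the grasp point (between the pads) lies 19 mm behind it; z points along the fingers, y is the direction in which the jaws open and shut (so a half turn about z gives the same grasp; the last joint's range is limited). The gripper opens to 87 mm and grips with 3 to 60 N. Pads are 19 mm wide; open, the fingers measure 117 mm over their backs; the gripper's body (75 mm by 190 mm) begins 51 mm behind the grasp point.
Start: joints at [-1.319, 0.332, -0.065, 1.46, 0.022, 1.35, -0.088], TCP at [0.17, 0.602, 0.223] pointing down, gripper open.
Joint ranges: [-2.6, 2.6], [-0.5, 2.12], [-1.47, 1.34], [0.16, 2.42], [-1.27, 4.41], [0.06, 2.06], [-2.6, 2.6]. Speed limits (rad/s): [2.22, 2.22, 2.79, 2.79, 3.14, 3.14, 3.14].

## Interface

Orientations are given as a 3x3 rotation matrix whose columns are the frame's x, y, z axes.
In Python, from station import arm, cams gives the robot as it stands.
- The arm moves only by the tool play_rows, never from a script. Its argument "targets" is a list of rows, each a list of 7 numbers: the opening, from -1 (shut) to 1 (fully open), then the shift along the tool's x, y, z normalised to -1 to 1, where 1 is 400 mm, then the turn, a rotation vector about the tool's x, y, z normalised to -1 to 1, where 1 is pi/2 rad. In form: [[claw, dx, dy, dz, rx, ry, rz], ...]. A call has 1 to 8 rows; each row shifts and turns the commanded pose from where the row before left it, along the tool's axes as they then stand; what a row does not reach is not made up. A row lasts 1/8 s, in which the tool goes at most 62.5 mm and 10.7 degrees, less where a joint would pass 70% of its speed; a pose out of reach is approached as far as the arm can. A call with a number of a shift or a turn outside -1 to 1 is refused whole. A call with a gripper value outside its range is refused whole. The fingers move at their own pace and stop on an object; "newtons" is the grip in N (left out, the last holds). Time passes only in rows, so rows that do not move let the fingers close. It gives the time, the measured TCP pose, the force and the opening at its end, in the units of the state.
- arm.get_state(): the state, without advancing time (a new reading comes with each control period).
- cams.read_camera(name): name is "scene" or "top" or "wrist"; returns the picture (480x640x3 uint8, blue, green, red); there is no depth.
- cams.camera_model(name): a dict with "camera_matrix" (3x3 intrinsics, pixels), "origin" and "orientation" of the camera in the world. Camera axes: x right, y down, z forward; pixel columns grow to the right and rows downward; lengths in m; the calibration is good to about 2 mm. A picture is of the moment at which its call begins: read the wrist's pose just before it. camera_model takes no time and is no camera call; for the wrist camera it gives the pose at the moment of the call.
- arm.sign_off(): hands the job in, once; it reports no verdict.
Trained networks look in the newest picture that a camera, given by its name, has taken for a name from the list of things; names that differ only in an ending like _2 or _b are one class to them, and where a whole thing is asked for, a point or a joint stands for the part that bears it (a point fixed in the world has none). Each returns a list of dicts, best first, with "score" (0 to 1); they miss things now and then, are a little off and sometimes report something else, mostly with a low value. They report only what shows in the picture. A call takes as long as a camera call.
- cams.recognise(label, camera): "pixel" ([column, row] in pixels, amid what is visible of it).
- cams.mark_of(label, camera): "pixel" ([column, row] in pixels: a listed point, or the origin of a listed thing).
The state is a dict: "t": time; "joints": joint angles; "qvel": joint speeds; "tau": joint torques, N m; "eef_pos": TCP position; "eef_rot": TCP orientation; "force": force on the tool from outside, world axes, zero at the start; "moment": the same for the moment, N m; "gripper_width": opening from 0.0 (shut) to 1.0 (fully open).
Only numpy, scipy, OpenCV 4.12 (cv2) and the standard library are available. Lean on these libraries where they do the work, as an engineer would, in place of code of your own. Each camera call takes 0.05 s, during which the arm holds its last target. There are 200 camera calls.

## Working session

There is one attempt and no reset: what is moved stays moved. The work goes in short steps, Python scripts to look and compute and a tool call to move; the robot and the scene stay as the last step left them, time stands still between calls to the robot, and variables do not carry over. Pictures are saved under pics/ and viewed, about 8 in all and at most 12, crops included, and the job is handed in when it is done.

Besides the shell and the picture viewer there is one more tool, called after "Call:" in YAML: its name, and indented under it one key for each argument. play_rows: Moves the arm, as the interface text tells. Scaled input: -1 to 1 covers 400 mm each way for a shift and pi/2 rad each way for a turn. Its arguments: {"type":"object","properties":{"targets":{"type":"array"},"newtons":{"type":"number"}},"required":["targets"]}

```bash
mkdir -p pics
cat > h.py <<'E'
import numpy as np, cv2
from station import arm, cams
def ray(cam,px):
    m=cams.camera_model(cam);K=np.array(m["camera_matrix"]);R=np.array(m["orientation"]);o=np.array(m["origin"])
    d=R@np.linalg.solve(K,[px[0],px[1],1.]);return o,d
def atz(cam,px,z):
    o,d=ray(cam,px);return o+d*(z-o[2])/d[2]
def proj(cam,p):
    m=cams.camera_model(cam);K=np.array(m["camera_matrix"]);R=np.array(m["orientation"]);o=np.array(m["origin"])
    q=K@(R.T@(np.array(p)-o));return q[:2]/q[2]
def tri(a,b):
    A=[];B=[]
    for o,d in (a,b):
        d=d/np.linalg.norm(d);P=np.eye(3)-np.outer(d,d);A.append(P);B.append(P@o)
    return np.linalg.solve(sum(A),sum(B)),
E
python3 - <<'E'
from h import *
ims=[]
for c in ("scene","top"):
    im=cams.read_camera(c);cv2.imwrite(f"pics/{c}0.png",im)
    print(c,np.round(cams.camera_model(c)["origin"],3))
R={}
for l in ("press","press_hinge","paddle","tab","tube_rack","blue_rack","reagent_bottle","specimen_jar","tip_box","wash_cup"):
    for c in ("scene","top"):
        r=cams.mark_of(l,c)
        if r: R[l,c]=r[0]["pixel"]; print(l,c,np.round(r[0]["pixel"],1),round(r[0]["score"],2))
    if (l,"scene") in R and (l,"top") in R: print("   tri",np.round(tri(ray("scene",R[l,"scene"]),ray("top",R[l,"top"]))[0],4))
print(arm.get_state()["eef_pos"],arm.get_state()["eef_rot"],arm.get_state()["t"])
E
```

```text
scene [1.224 0.716 0.967]
top [ 0.207 -0.027  1.934]
press scene [306.  257.1] 0.63
press top [341.3 253.8] 0.92
   tri [ 0.5622 -0.1007 -0.0089]
press_hinge scene [297.  217.5] 0.82
press_hinge top [348.9 243.6] 0.68
   tri [ 0.57   -0.1203  0.1203]
paddle scene [351.3 204.5] 0.66
paddle top [386.  234.4] 0.68
   tri [ 0.5163 -0.1356  0.1675]
tab scene [267.2 201.1] 0.88
tab top [384.2 235.5] 0.6
   tri [ 0.589  -0.2262  0.1247]
tube_rack scene [326.6 267.7] 0.89
tube_rack top [315.3 255.6] 0.63
   tri [ 0.5577 -0.0182  0.0066]
blue_rack scene [351.2 239.9] 0.9
blue_rack top [332.  297.5] 0.8
   tri [ 0.4213 -0.068  -0.01  ]
reagent_bottle scene [301.4 307.3] 0.77
reagent_bottle top [301.1 217. ] 0.51
   tri [ 0.6885  0.0289 -0.0072]
specimen_jar scene [250.5 268.2] 0.56
specimen_jar top [332.2 296.6] 0.74
   tri [ 0.5463 -0.1513 -0.0961]
tip_box scene [227.1 191.6] 0.91
tip_box top [460.8 255. ] 0.96
   tri [ 0.5498 -0.4909 -0.0053]
wash_cup scene [477.3 386.5] 0.72
wash_cup top [174.8 258.8] 0.78
   tri [ 0.5575  0.4458 -0.0099]
[0.16957679 0.60158288 0.22260277] [[-9.62486753e-01  2.71328677e-01  1.32652642e-05]
 [ 2.71328676e-01  9.62486746e-01  1.14307580e-04]
 [ 1.82472835e-05  1.13618778e-04 -9.99999993e-01]] 1.1
```

View pics/scene0.png

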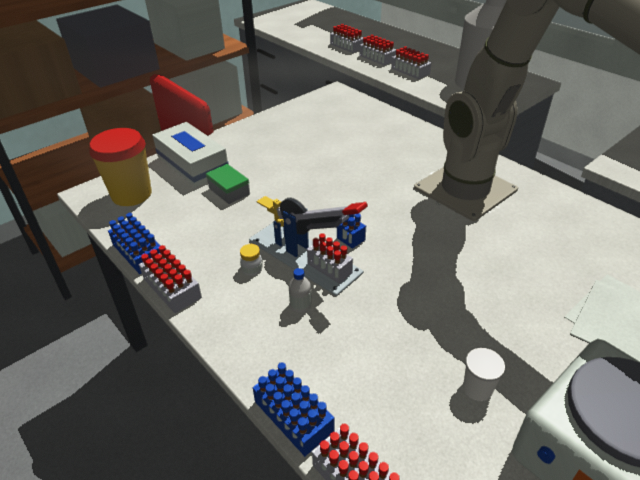

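View pics/top0.png

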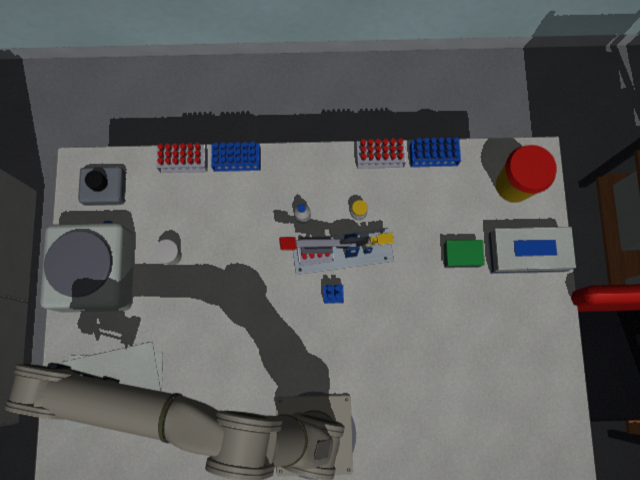

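The scene view shows the paddle at (351,205) and the tab at (267,202). In the top view the paddle is at (288,243) and the tab at (384,238), so the network's "paddle top" mark was wrong. Next I fit the press pose.

```bash
cat >> h.py <<'E'
def pts(v):
    x,y,w,q=v;a=0.62-q
    ex=np.array([np.cos(w),np.sin(w),0]);ey=np.array([-np.sin(w),np.cos(w),0]);ez=np.array([0,0,1.]);o=np.array([x,y,0])
    P=lambda yy,z:o+ey*yy+ez*z
    return dict(press=P(0,0),hinge=P(-.03,.125),tab=P(-.134,.121),paddle=P(-.03+.225*np.cos(a)-.01*np.sin(a),.125+.225*np.sin(a)+.01*np.cos(a)))
E
python3 - <<'E'
from h import *
from scipy.optimize import least_squares
obs=[("press","scene",306,257.1),("press","top",341.3,253.8),("hinge","scene",297,217.5),("hinge","top",348.9,243.6),
("paddle","scene",351.3,204.5),("paddle","top",288,243),("tab","scene",267.2,201.1),("tab","top",384.2,235.5)]
f=lambda v:np.concatenate([proj(c,pts(v)[n])-[a,b] for n,c,a,b in obs])
r=least_squares(f,[.56,-.1,.15,.07],loss="soft_l1");print(r.x,np.round(r.fun.reshape(-1,2),1))
for k,p in pts(r.x).items():print(k,np.round(p,4))
E
```

```text
[ 0.56836666 -0.09418488  0.1215179   0.05908434] [[ 0.1 -0.1]
 [-1.8 -2.5]
 [-1.1 -1.7]
 [ 1.5 -1.3]
 [ 3.  -0.4]
 [ 0.1 -0.4]
 [ 0.2  0.1]
 [-0.3  2.3]]
press [ 0.5684 -0.0942  0.    ]
hinge [ 0.572 -0.124  0.125]
tab [ 0.5846 -0.2272  0.121 ]
paddle [0.5496 0.0599 0.2532]
```

Call:
play_rows:
  targets:
    - [-1,0,0,-0.05,0,0,0.107]
    - [-1,0,0,-0.05,0,0,0.107]
    - [-1,0,0,-0.05,0,0,0.107]
    - [-1,0,0,-0.05,0,0,0.107]
    - [-1,0,0,-0.05,0,0,0.107]
    - [-1,0,0,-0.05,0,0,0.107]
    - [-1,0,0,0,0,0,0.106]

```text
t: 1.98
eef_pos: [0.1697, 0.6021, 0.3445]
eef_rot: [[-0.115, 0.993, 0.001], [0.993, 0.115, 0.003], [0.003, 0.001, -1.0]]
force: [0.9, 0.1, -0.3]
gripper_width: 0.286
```

```bash
cat > st.py <<'E'
from h import *
import sys
s=arm.get_state();p=np.array(s["eef_pos"]);R=np.array(s["eef_rot"])
print("t",s["t"],"p",np.round(p,4),"f",np.round(s["force"],1),"w",s["gripper_width"]);print(np.round(R,3));print("j",np.round(s["joints"],2))
if len(sys.argv)>3:
    g=np.array([float(a) for a in sys.argv[1:4]]);print("units",np.round(R.T@(g-p)/.4,3))
E
python3 st.py .585 -.23 .33
```

```text
t 1.975 p [0.1697 0.6021 0.3445] f [ 0.9  0.1 -0.3] w 0.2855524537040729
[[-0.115  0.993  0.001]
 [ 0.993  0.115  0.003]
 [ 0.003  0.001 -1.   ]]
j [-1.44  0.3   0.09  1.25 -0.03  1.59 -1.23]
units [-2.186  0.791  0.031]
```

Call:
play_rows:
  targets:
    - [-1,-0.11,0.095,0,0,0,0]
    - [-1,-0.11,0.095,0,0,0,0]
    - [-1,-0.11,0.095,0,0,0,0]
    - [-1,-0.11,0.095,0,0,0,0]
    - [-1,-0.11,0.095,0,0,0,0]
    - [-1,-0.11,0.095,0,0,0,0]
    - [-1,-0.11,0.095,0,0,0,0]
    - [-1,-0.11,0.095,0,0,0,0]

```text
t: 2.98
eef_pos: [0.515, 0.2875, 0.3428]
eef_rot: [[-0.121, 0.993, 0.0], [0.993, 0.121, 0.001], [0.001, 0.0, -1.0]]
force: [0.4, 0.9, -0.1]
gripper_width: 0.004
```

Call:
play_rows:
  targets:
    - [-1,-0.145,0,0,0,0,0]
    - [-1,-0.145,0,0,0,0,0]
    - [-1,-0.145,0,0,0,0,0]
    - [-1,-0.145,0,0,0,0,0]
    - [-1,-0.145,0,0,0,0,0]
    - [-1,-0.145,0,0,0,0,0]
    - [-1,-0.145,0,0,0,0,0]
    - [-1,-0.145,0,0,0,0,0]

```text
t: 3.98
eef_pos: [0.57, -0.1733, 0.3428]
eef_rot: [[-0.122, 0.993, 0.001], [0.993, 0.122, 0.0], [0.0, 0.001, -1.0]]
force: [1.1, 0.6, -0.2]
gripper_width: 0.005
```

```bash
python3 st.py .585 -.23 .25
python3 - <<'E'
from h import *
im=cams.read_camera("wrist");cv2.imwrite("pics/w1.png",im)
for l in ("tab","press_hinge"):
    for r in cams.mark_of(l,"wrist")[:2]:print(l,r,atz("wrist",r["pixel"],.121))
print(proj("wrist",pts([0.5684,-.0942,.1215,.059])["tab"]))
E
```

```text
t 3.975 p [ 0.57   -0.1733  0.3428] f [ 1.1  0.6 -0.2] w 0.005368552268614173
[[-0.122  0.993  0.001]
 [ 0.993  0.122  0.   ]
 [ 0.     0.001 -1.   ]]
j [-0.35  0.27  0.72  1.37 -0.18  1.57  0.48]
units [-0.145  0.02   0.232]
tab {'pixel': [321.3, 264.0], 'score': 0.74} [ 0.58189963 -0.23902295  0.121     ]
press_hinge {'pixel': [322.9, 170.9], 'score': 0.88} [ 0.57172326 -0.12700788  0.121     ]
press_hinge {'pixel': [400.5, 200.9], 'score': 0.59} [ 0.66294497 -0.15009969  0.121     ]
[323.62232155 258.04942592]
```

View pics/w1.png

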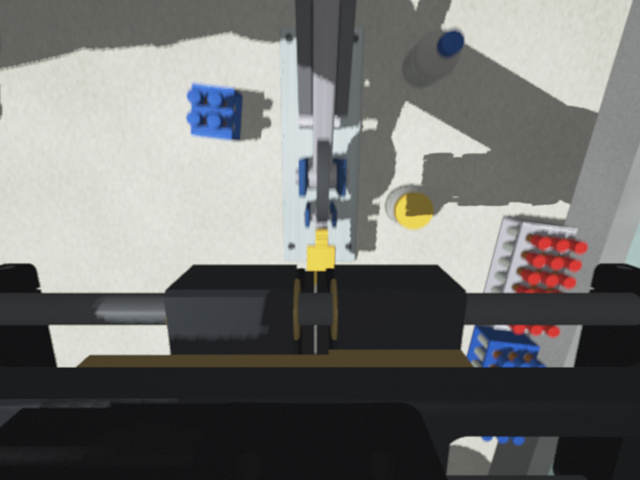

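The wrist view shows the tab at about (321,258), which is where the fit predicted it. Next I go above the outer half of the tab and descend.

Call:
play_rows:
  targets:
    - [-1,-0.08,0.008,0,0,0,0]
    - [-1,-0.08,0.008,0.05,0,0,0]
    - [-1,0,0,0.12,0,0,0]
    - [-1,0,0,0.12,0,0,0]
    - [-1,0,0,0.12,0,0,0]
    - [-1,0,0,0.08,0,0,0]
    - [-1,0,0,0.02,0,0,0]
    - [-1,0,0,0,0,0,0]

```text
t: 5.12
eef_pos: [0.5845, -0.2339, 0.1392]
eef_rot: [[-0.122, 0.993, 0.0], [0.993, 0.122, 0.0], [0.0, 0.0, -1.0]]
force: [-0.1, 0.8, 0.1]
gripper_width: 0.001
```

Call:
play_rows:
  targets:
    - [-1,-0.005,0,0.02,0,0,0]
    - [-1,0,0,0.02,0,0,0]
    - [-1,0,0,0.02,0,0,0]
    - [-1,0,0,0.01,0,0,0]
    - [-1,0,0,0,0,0,0]

```text
t: 5.75
eef_pos: [0.5853, -0.2422, 0.1133]
eef_rot: [[-0.117, 0.993, 0.006], [0.993, 0.117, -0.007], [-0.008, 0.005, -1.0]]
force: [1.4, -13.0, 12.5]
gripper_width: 0.008
```

Call:
play_rows:
  targets:
    - [-1,-0.01,0,0.01,0,0,0]
    - [-1,-0.01,0,0.01,0,0,0]
    - [-1,0,0,0.01,0,0,0]
    - [-1,0,0,0,0,0,0]

```text
t: 6.25
eef_pos: [0.5863, -0.2487, 0.102]
eef_rot: [[-0.118, 0.993, 0.005], [0.993, 0.118, -0.005], [-0.006, 0.005, -1.0]]
force: [-3.7, -6.5, 19.8]
gripper_width: 0.005
```

Call:
play_rows:
  targets:
    - [-1,0,0,0.01,0,0,0]
    - [-1,0,0,0.005,0,0,0]
    - [-1,0,0,0,0,0,0]

```text
t: 6.62
eef_pos: [0.5871, -0.2494, 0.1]
eef_rot: [[-0.118, 0.993, 0.008], [0.993, 0.118, -0.005], [-0.005, 0.008, -1.0]]
force: [-15.1, -1.5, 54.0]
gripper_width: 0.0
```

Run:
```python
from h import *
a=cams.read_camera("scene");b=cams.read_camera("wrist")
a=cv2.resize(a[160:300,220:400],None,fx=3,fy=3,interpolation=cv2.INTER_CUBIC)
cv2.imwrite("pics/s2.png",a)
```

```text
(no output)
```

View pics/s2.png

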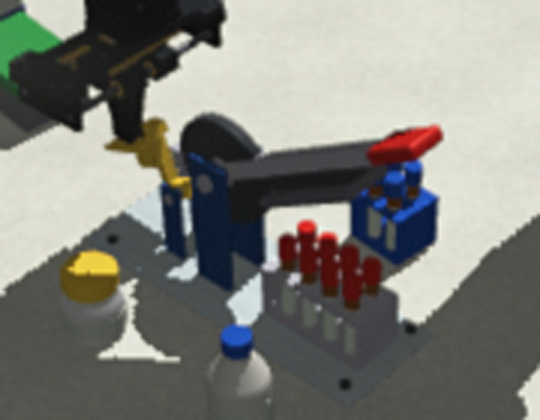

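The stop is reached: 54 N at z = 0.100, and the picture shows the tab tilted outward. Next I lift off and move over the paddle.

Call:
play_rows:
  targets:
    - [-1,0,0,-0.03,0,0,0]
    - [-1,0,0,-0.12,0,0,0]
    - [-1,0,0,-0.15,0,0,0]
    - [-1,0,0,-0.15,0,0,0]
    - [-1,0,0,-0.12,0,0,0]
    - [-1,0.1,0,0,0,0,0]
    - [-1,0.13,0,0,0,0,0]
    - [-1,0.13,0,0,0,0,0]

```text
t: 7.72
eef_pos: [0.5675, -0.1001, 0.3204]
eef_rot: [[-0.12, 0.993, 0.0], [0.993, 0.12, 0.0], [0.0, 0.0, -1.0]]
force: [0.6, 0.5, 0.2]
gripper_width: 0.006
```

Call:
play_rows:
  targets:
    - [-1,0.13,0,0,0,0,0]
    - [-1,0.13,0,0,0,0,0]
    - [-1,0.1,0,0,0,0,0]
    - [-1,0,0,0,0,0,0]

```text
t: 8.22
eef_pos: [0.55, 0.0455, 0.3202]
eef_rot: [[-0.127, 0.992, -0.0], [0.992, 0.127, 0.001], [0.001, -0.0, -1.0]]
force: [-0.1, -1.1, -0.3]
gripper_width: 0.005
```

```bash
python3 st.py .5484 .0696 .27
python3 - <<'E'
from h import *
im=cams.read_camera("wrist");cv2.imwrite("pics/w3.png",im)
for r in cams.mark_of("paddle","wrist")[:2]:print(r,atz("wrist",r["pixel"],.25))
a=cams.read_camera("scene");cv2.imwrite("pics/s3.png",cv2.resize(a[140:300,220:400],None,fx=3,fy=3,interpolation=cv2.INTER_CUBIC))
for l in ("paddle","tab"):
  r=cams.mark_of(l,"scene");print(l,r[:1])
E
```

```text
t 8.225 p [0.55   0.0455 0.3202] f [-0.1 -1.1 -0.3] w 0.005210945172647342
[[-0.127  0.992 -0.   ]
 [ 0.992  0.127  0.001]
 [ 0.001 -0.    -1.   ]]
j [-0.69  0.14  0.59  1.52 -0.08  1.51  0.03]
units [0.06  0.004 0.126]
{'pixel': [318.8, 232.1], 'score': 0.6} [0.55107251 0.05494071 0.25      ]
paddle [{'pixel': [352.0, 203.7], 'score': 0.58}]
tab [{'pixel': [263.9, 205.3], 'score': 0.57}]
```

View pics/w3.png

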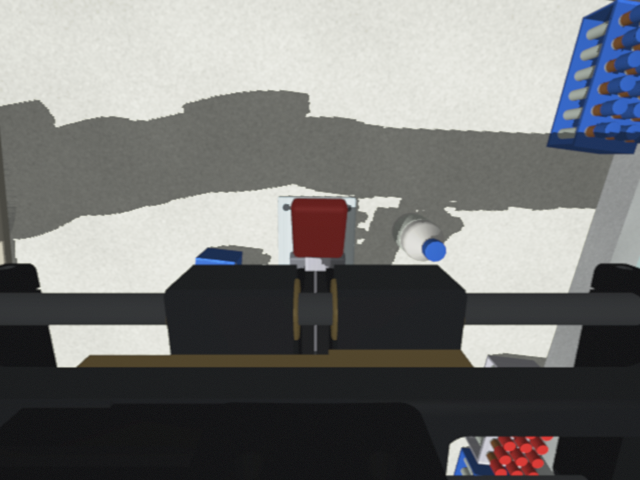

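View pics/s3.png

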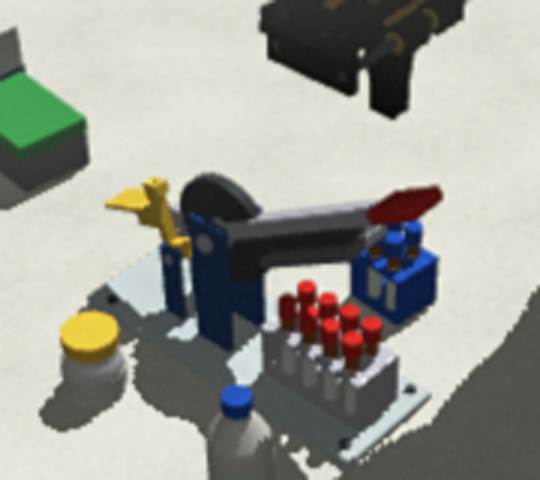

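The wrist view shows the paddle centred at about (319,228), close to the prediction. The scene view shows the tab still down and the arm still up. Next I press the paddle, following its arc.

Call:
play_rows:
  targets:
    - [-1,0.043,0,0,0,0,0]
    - [-1,0,0,0.1,0,0,0]
    - [-1,0,0,0.045,0,0,0]
    - [-1,0,0,0,0,0,0]
    - [-1,0.012,0,0.025,0,0,0]
    - [-1,0.013,0,0.025,0,0,0]

```text
t: 9.22
eef_pos: [0.5479, 0.0692, 0.2432]
eef_rot: [[-0.121, 0.993, 0.002], [0.993, 0.121, 0.001], [0.001, 0.002, -1.0]]
force: [1.4, 0.7, 4.4]
gripper_width: 0.005
```

Call:
play_rows:
  targets:
    - [-1,0.013,0,0.025,0,0,0]
    - [-1,0.013,0,0.025,0,0,0]
    - [-1,0.011,0,0.027,0,0,0]
    - [-1,0.011,0,0.027,0,0,0]
    - [-1,0.008,0,0.027,0,0,0]
    - [-1,0.008,0,0.027,0,0,0]

```text
t: 9.98
eef_pos: [0.544, 0.0937, 0.1785]
eef_rot: [[-0.12, 0.993, -0.0], [0.993, 0.12, -0.0], [-0.0, -0.0, -1.0]]
force: [1.7, -1.9, 2.8]
gripper_width: 0.006
```

Call:
play_rows:
  targets:
    - [-1,0.01,0,0.027,0,0,0]
    - [-1,0.008,0,0.027,0,0,0]
    - [-1,0.005,0,0.02,0,0,0]
    - [-1,0.003,0,0.015,0,0,0]
    - [-1,0,0,0,0,0,0]

```text
t: 10.6
eef_pos: [0.5423, 0.1047, 0.1431]
eef_rot: [[-0.121, 0.993, -0.001], [0.993, 0.121, 0.0], [0.0, -0.001, -1.0]]
force: [-0.7, 0.8, 0.6]
gripper_width: 0.003
```

Call:
play_rows:
  targets:
    - [-1,0,0,0.01,0,0,0]
    - [-1,0,0,0.01,0,0,0]
    - [-1,0,0,0,0,0,0]

```text
t: 10.98
eef_pos: [0.5427, 0.1044, 0.1355]
eef_rot: [[-0.121, 0.993, -0.0], [0.993, 0.121, 0.0], [0.0, 0.0, -1.0]]
force: [0.8, -0.8, 0.2]
gripper_width: 0.005
```

Call:
play_rows:
  targets:
    - [-1,0,0,0.01,0,0,0]
    - [-1,0,0,0.01,0,0,0]
    - [-1,0,0,0,0,0,0]

```text
t: 11.35
eef_pos: [0.5433, 0.1044, 0.1343]
eef_rot: [[-0.12, 0.993, 0.001], [0.993, 0.12, 0.004], [0.004, 0.001, -1.0]]
force: [-32.9, -4.3, 70.8]
gripper_width: 0.002
```

Run:
```python
from h import *
a=cams.read_camera("scene");cv2.imwrite("pics/s4.png",cv2.resize(a[140:300,220:400],None,fx=3,fy=3,interpolation=cv2.INTER_CUBIC))
```

```text
(no output)
```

View pics/s4.png

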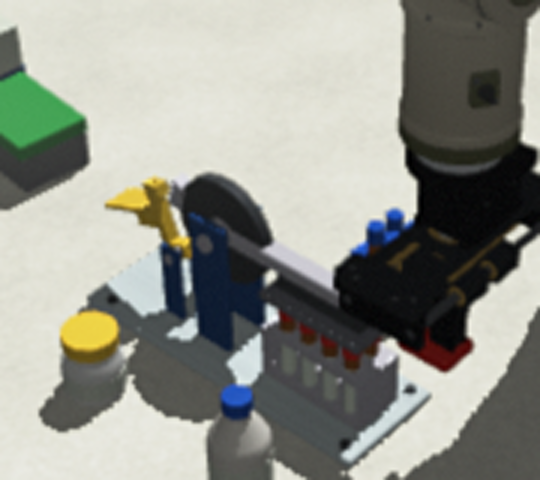

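The arm is level on the caps and the stop gave 71 N. The pawl tab is still down. Next I lift off.

Call:
play_rows:
  targets:
    - [-1,0,0,-0.015,0,0,0]
    - [-1,0,0,-0.03,0,0,0]
    - [-1,0,0,-0.12,0,0,0]
    - [-1,0,0,-0.15,0,0,0]
    - [-1,0,0,-0.1,0,0,0]
    - [-1,0.12,0,0,0,0,0]
    - [-1,0.12,0,0,0,0,0]
    - [-1,0,0,0,0,0,0]

```text
t: 12.4
eef_pos: [0.5299, 0.2039, 0.293]
eef_rot: [[-0.127, 0.992, -0.001], [0.992, 0.127, 0.0], [0.0, -0.001, -1.0]]
force: [-1.3, -0.8, -0.3]
gripper_width: 0.007
```

Run:
```python
from h import *
a=cams.read_camera("scene");cv2.imwrite("pics/s5.png",cv2.resize(a[140:300,220:400],None,fx=3,fy=3,interpolation=cv2.INTER_CUBIC))
for l in ("paddle","tab","tube_rack"):
  r=cams.mark_of(l,"scene");print(l,r[:1])
V=[0.5684,-.0942,.1215]
for q in (.54,.58,.62):print(q,proj("scene",pts(V+[q])["paddle"]))
s=arm.get_state();print(s["eef_pos"],s["force"],max(abs(np.array(s["qvel"]))))
```

```text
paddle [{'pixel': [365.0, 250.9], 'score': 0.89}]
tab [{'pixel': [265.8, 205.8], 'score': 0.56}]
tube_rack [{'pixel': [330.8, 267.3], 'score': 0.86}]
0.54 [366.11328863 245.3986188 ]
0.58 [366.27241847 248.47232346]
0.62 [366.30650445 251.46177176]
[0.53158019 0.19798876 0.29376708] [0.02369291 0.35185849 0.07986009] 0.0072023215296854615
```

View pics/s5.png

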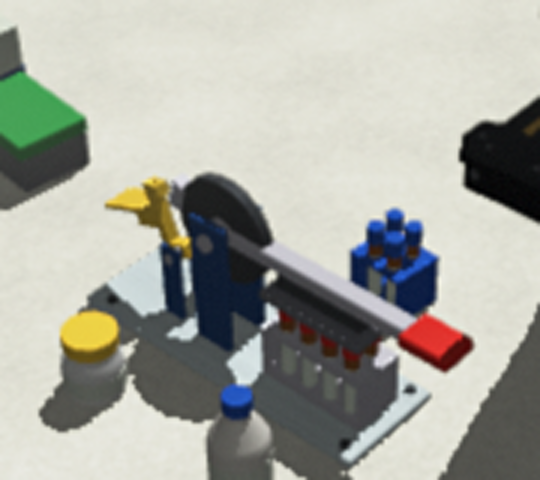

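The arm is level: the paddle mark at (365,251) matches the predicted 0.62 rad position. The tab is still down, the rack stands in place, and the robot is clear. I'm handing in.

```bash
python3 -c "
from station import arm
print(arm.sign_off())"
```

```text
the job is handed in; nothing more can be done
None
```

I pressed the pawl tab down to its stop, then pushed the paddle along its arc until the press arm was level. I then backed the robot off and handed the job in at about 12.5 s. The hand-in gave no verdict.

- **Pawl:** the tab stopped at 54 N, and the last pictures still show it down and tilted outward.
- **Press arm:** it stopped at 71 N, and the paddle mark was at (365, 251) px. The fit predicts (366, 251) at 0.62 rad, so the arm looks level to within about a pixel.
- **Tube rack and bystanders:** the rack looks upright and in place under the pad. The bystanders in the last picture look unmoved; the wash cup was outside that crop, and the arm passed well above it. I judged this by eye.
- **Robot:** it is clear of everything, with about 0 N on the tool.

**Disagreements:** the network put the paddle on the tab in the first top view, so I used the red paddle I could see in the picture instead. Its rack mark in the scene view moved about 4 px (327 to 331) between the first and last looks. The pad now covers most of the rack and nothing in the pictures shows it moving, so I took that as network error.

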